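# Shut the tile case and stack the other two on it

## Robot

A 6-joint arm with a two-finger parallel gripper is mounted at the origin on the work surface; the furniture and walls round the work are solid. World frame = base frame: x ahead of the robot, y to its left, z up, the work surface at z = 0. Lengths are in mm, angles in rad, forces in N, time in s.
With the tool pointing down it reaches from about 425 to 925 mm from the base axis. Payload 12.5 kg.
Tool frame: the origin (TCP) lies midway between the tips of the shut fingers; the grasp point (between the pads) lies 19 mm behind it (ctrl.pinch_z is the distance from the TCP to the grasp point, in mm); z points along the fingers, y is the line along which they close (so a half turn about z gives the same grasp; the last joint's range is limited). The gripper opens to 85 mm and grips with 20 to 120 N. Pads are 22 mm wide; open, the fingers measure 114 mm over their backs; the gripper's body (76 mm by 85 mm) begins 54 mm behind the grasp point. The pads swing forward as they close: fully open they stand 13 mm farther back than shut.
Start: joints at [-1.371, 0.491, 1.559, -0, 1.092, -0.106], TCP at [188.183, -596.016, 208.527] pointing down, gripper open.
Joint ranges: [-3.1, 3.1], [-0.84, 2.19], [0.05, 2.79], [-1.13, 4.28], [0.06, 2.93], [-2.69, 2.69]. Speed limits (rad/s): [2.22, 2.22, 2.79, 3.14, 3.14, 3.14].

## Interface

Orientations are given as [roll, pitch, yaw] about the fixed x, y, z axes, in that order (R = Rz(yaw) Ry(pitch) Rx(roll)).
In Python, from station import ctrl gives the robot as it stands. The module is installed in compiled form; this text tells all that it offers. Calls block until the motion is done:
- ctrl.move_to(position, orientation): joint-space move of the TCP to a pose.
- ctrl.move_straight(position, velocity=150, rot=None, force_limit=None): straight line of the TCP; rot=None keeps the orientation; velocity is the mean speed in mm/s. With force_limit (N) it stops when the force on the tool has changed by that much, and returns True; else False.
- ctrl.move_j(angles): joint-space move.
- ctrl.open_gripper() and ctrl.gripper_close(effort=None): open the fingers fully, or close them until they stop; effort is the grip in N (None keeps the last).
- ctrl.wait(seconds).
- ctrl.ik(position, orientation): joint angles nearest the present ones, or None.
- ctrl.state(): the state.
- ctrl.grab_frame(name): name is "side" or "top"; returns the picture (480x640x3 uint8, red, green, blue); there is no depth.
- ctrl.camera_params(name): a dict with "intrinsics" (3x3 intrinsics, pixels), "R" (3x3) and "t" (3): a world point X has camera coordinates R X + t. Camera axes: x right, y down, z forward; pixel columns grow to the right and rows downward; lengths in mm; the calibration is good to about 2 mm. A picture is of the moment at which its call begins. camera_params takes no time and is no camera call.
A pose or a line that the arm cannot do raises ctrl.Unreachable and nothing moves.
- ctrl.close_job(): hands the job in; it is judged then, once.
The state is a dict: "time": time; "joint_positions": joint angles; "qd": joint speeds; "joint_efforts": joint torques, N m; "ee_pos": TCP position; "tool_rot": TCP orientation; "wrist_force": force on the tool from outside, world axes, zero at the start; "moment": the same for the moment, N m; "opening": opening from 0.0 (shut) to 1.0 (fully open); "grasp_force": force on a finger pad.
Only numpy, scipy, OpenCV 4.12 (cv2) and the standard library are available. Lean on these libraries where they do the work, as an engineer would, in place of code of your own. Each camera call takes 0.05 s, during which the arm holds its last target. There are 200 camera calls.

## Task

The test tiles are back in their wooden case: shut its lid fully. Then, with the lid shut, stack the thicker of the two closed cases on it and after that the thinner one on top, as a square column with the sides of all three cases flush. Set each case down gently rather than dropping it, and leave the pots, the cup and the tape roll where they are.

Things in the scene. Friction and masses are not known exactly. Their poses are not given: they have to be found in the camera images.
- case_lid (a joint): angle (rad) of the hinged lid of the open wooden case: 0 shut, 1.6 fully open. Lid: a slab 62 x 104 x 10 mm; hinge line at x = +31, z = -10 mm in seat's frame, parallel to its y (the lower back edge of the shut lid); the free edge swings up from -x. Stiff hinge: it stays where it is left, about 1 N at the free edge moves it; no latch holds it.
- seat (a point): middle of the top of the open wooden case as it is when the lid is shut, 50 mm above the bench (the case without lid is 40 mm high, 62 mm along x and 104 mm along y, open at the top, with tiles inside). z up; the lid's hinge is on the +x side. This case is heavy and does not move.
- lid_edge (a point): middle of the free edge of that lid, on its outer (upper when shut) face; moves with the lid
- case_thick_centre (a point): centre of the thicker closed wooden case with a flat top, 62 x 104 mm seen from above (62 along its x, 104 along its y), 44 mm high (centre 22 mm above its underside), z up, about 0.35 kg. It stands loose on the bench; its two halves do not open
- case_thin_centre (a point): centre of the thinner closed wooden case with a flat top, 62 x 104 mm seen from above (62 along its x, 104 along its y), 30 mm high (centre 15 mm above its underside), z up, about 0.25 kg. It stands loose on the bench; its two halves do not open
- glaze_pot: cream screw-cap pot, 57 mm across, 94 mm high, loose bystander; origin at the centre of its underside
- tape_roll: roll of tape lying flat, 104 mm across, 25 mm high, loose bystander; origin at the centre of its underside
- stone_pot: small stoneware vessel, 64 mm across, 59 mm high, loose bystander; origin at the centre of its underside
- slip_cup: pale open cup, 66 mm across, 66 mm high, loose bystander; origin at the centre of its underside

How it is judged (in metres and radians):
On the way, in this order (a step that is already met when the one before it is completed fails the run):
1. the lid is shut, with both loose cases still off it (value of joint case_lid below 0.06 rad and horizontal distance between each of case_thick_centre, case_thin_centre and seat above 0.09 m), for 0.2 s.
2. the thicker case stands squarely on the shut lid, let go, the thinner not yet on it (value of joint case_lid below 0.06 rad and x of case_thick_centre in the frame of seat between -0.008 and 0.008 m and y of case_thick_centre in the frame of seat between -0.008 and 0.008 m and z of case_thick_centre in the frame of seat between 0.017 and 0.027 m and angle between the x axis of case_thick_centre and the x axis of seat, either way round below 0.12 rad and angle between case_thick_centre's own z axis and vertical below 0.08 rad and linear speed of case_thick below 0.02 m/s and contact force between the fingers and case_thick below 0.1 N and horizontal distance between case_thin_centre and seat above 0.09 m), for 0.2 s.
3. the thinner case stands squarely on the thicker one, let go (value of joint case_lid below 0.06 rad and x of case_thick_centre in the frame of seat between -0.008 and 0.008 m and y of case_thick_centre in the frame of seat between -0.008 and 0.008 m and z of case_thick_centre in the frame of seat between 0.017 and 0.027 m and angle between the x axis of case_thick_centre and the x axis of seat, either way round below 0.12 rad and angle between each of case_thick_centre, case_thin_centre's own z axis and vertical below 0.08 rad and x of case_thin_centre in the frame of case_thick_centre between -0.008 and 0.008 m and y of case_thin_centre in the frame of case_thick_centre between -0.008 and 0.008 m and z of case_thin_centre in the frame of case_thick_centre between 0.032 and 0.042 m and angle between the x axis of case_thin_centre and the x axis of case_thick_centre, either way round below 0.12 rad and linear speed of case_thin below 0.02 m/s and contact force between the fingers and case_thin below 0.1 N), for 0.2 s.
At the end, for the whole second after the job is handed in: The lid is shut (under 0.06 rad), the thicker case stands on it and the thinner on the thicker, each centred on the case below within 8 mm along both sides, turned less than 0.12 rad from it (either way round), upright, at rest and released (all of step 3 and linear speed of case_thick below 0.02 m/s and contact force between the fingers and case_thick below 0.1 N); the robot touches nothing.
It fails at once if a closed case is let fall (faster than 0.6 m/s with no finger on it) ((linear speed of case_thick above 0.6 m/s and contact force between the fingers and case_thick below 0.01 N) or (linear speed of case_thin above 0.6 m/s and contact force between the fingers and case_thin below 0.01 N)).
It fails at once if a pot, the cup or the tape roll is moved more than 30 mm (distance of any of glaze_pot, tape_roll, stone_pot, slip_cup from where it was at the start of the episode above 0.03 m).
It also fails if it takes over 72 s, if anything falls off the work surface, if the arm or the gripper's body presses on something with over 40 N, if the wrist force passes 120 N, or if a joint passes its speed limit or range.

## Working session

There is one attempt and no reset: what is moved stays moved. The work goes in short steps, each a Python script; the robot and the scene stay as the last script left them, time stands still between calls to the robot, and variables do not carry over. Pictures are saved under pics/ and viewed, at most 10 in all, crops included, and the job is handed in when it is done.

```bash
mkdir -p pics; python3 - <<'E'
from station import ctrl
import cv2,numpy as np
np.set_printoptions(precision=2,suppress=True)
for n in("top","side"):
    cv2.imwrite(f"pics/{n}0.png",ctrl.grab_frame(n)[:,:,::-1])
    p=ctrl.camera_params(n);R=np.array(p["R"]);print(n,p["intrinsics"],R,-R.T@np.array(p["t"]))
print(ctrl.state()["tool_rot"])
E
```

```text
top [[574.84   0.   311.73]
 [  0.   574.84 237.18]
 [  0.     0.     1.  ]] [[-0.03 -1.   -0.02]
 [-0.98  0.03 -0.18]
 [ 0.18  0.02 -0.98]] [ 352.05  -48.72 1208.41]
side [[438.04   0.   316.02]
 [  0.   438.04 239.32]
 [  0.     0.     1.  ]] [[-0.79 -0.61 -0.01]
 [-0.39  0.51 -0.77]
 [ 0.47 -0.6  -0.64]] [ 76.26 599.05 751.43]
[-3.14 -0.    0.31]
```

View pics/top0.png

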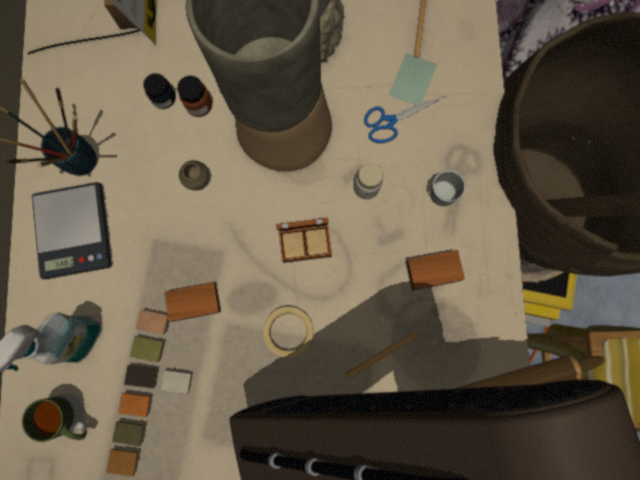

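View pics/side0.png

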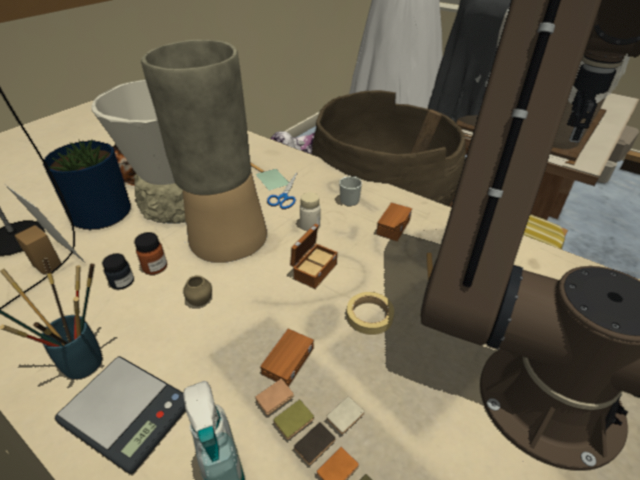

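The top view shows the open case at (304,240) with its hinge on the far side, loose cases at (192,301) and (435,268), and the tape roll at (288,330). The pots and cup are at (194,174), (368,180) and (445,188). Next I'll zoom in and segment.

```bash
cat >h.py <<'E'
from station import ctrl
import cv2,numpy as np
np.set_printoptions(precision=1,suppress=True)
def cam(n):
    p=ctrl.camera_params(n);return np.array(p["intrinsics"]),np.array(p["R"]),np.array(p["t"])
def ray(n,uv,z):
    K,R,t=cam(n);uv=np.atleast_2d(uv).astype(float)
    d=(np.linalg.inv(K)@np.c_[uv,np.ones(len(uv))].T).T@R;c=-R.T@t
    return c+d*((z-c[2])/d[:,2])[:,None]
def proj(n,X):
    K,R,t=cam(n);q=(np.atleast_2d(X)@R.T+t)@K.T;return q[:,:2]/q[:,2:]
def wood(im):  # im RGB
    h=cv2.cvtColor(im,cv2.COLOR_RGB2HSV)
    return cv2.inRange(h,(3,115,40),(14,255,255))
E
python3 - <<'E'
from h import *
T=cv2.imread("pics/top0.png");S=cv2.imread("pics/side0.png")
def c(im,u,v,w=32): return cv2.resize(im[v-w:v+w,u-w:u+w],(266,266),interpolation=cv2.INTER_NEAREST)
cr=[(T,192,301),(T,304,240),(T,435,268),(S,287,356),(S,314,258),(S,394,221)]
a=[c(*x) for x in cr]
cv2.imwrite("pics/zoom0.png",np.vstack([np.hstack(a[:3]),np.hstack(a[3:])]))
for n,im in(("top",T),("side",S)):
    m=wood(im[:,:,::-1].copy());k,l,s,ce=cv2.connectedComponentsWithStats(m)
    for i in range(1,k):
        if 150<s[i,4]<4000:
            cs,_=cv2.findContours((l==i).astype(np.uint8),0,2)
            q=cv2.approxPolyDP(cv2.convexHull(cs[0]),3,True)[:,0]
            print(n,s[i],ce[i],q.tolist())
            print('   hsv',cv2.cvtColor(im,cv2.COLOR_BGR2HSV)[int(ce[i][1]),int(ce[i][0])])
E
```

```text
top [180  84  32  26 266] [199.1 101.8] [[210, 107], [188, 108], [180, 97], [202, 84], [211, 100]]
   hsv [  6 177  65]
top [276 218  56  44 719] [303.8 235.9] [[327, 218], [330, 255], [282, 259], [277, 224]]
   hsv [ 14 157  78]
top [ 407  250   57   40 1612] [435.1 269. ] [[457, 250], [462, 279], [413, 289], [408, 259]]
   hsv [ 12 172 129]
top [ 137  283   83   50 2070] [182.2 306.1] [[215, 284], [218, 311], [163, 332], [138, 327], [141, 311], [165, 292]]
   hsv [ 13 175 130]
top [119 393  32  24 618] [134.  404.4] [[121, 394], [149, 396], [146, 415], [119, 413]]
   hsv [ 13 183 135]
top [ 34 402  27  31 645] [ 46.9 417.2] [[42, 402], [49, 402], [58, 410], [60, 420], [54, 432], [43, 431], [34, 421], [36, 408]]
   hsv [ 13 252  76]
side [ 531  164   63   54 1225] [553.2 191.7] [[593, 177], [556, 217], [531, 212], [548, 164]]
   hsv [ 14 140  51]
side [377 203  35  38 825] [393.2 221. ] [[391, 203], [411, 209], [397, 240], [377, 233], [378, 221]]
   hsv [ 14 175 162]
side [291 229  46  59 964] [309.6 259.9] [[309, 229], [316, 229], [336, 252], [334, 265], [315, 287], [296, 279], [291, 264], [292, 247]]
   hsv [ 18 114 125]
side [136 243  30  32 393] [150.1 258.5] [[159, 243], [165, 267], [147, 273], [136, 251]]
   hsv [ 11 181  93]
side [ 257  329   56   83 2184] [283.4 366. ] [[312, 339], [312, 348], [291, 393], [267, 411], [257, 400], [262, 363], [287, 329]]
   hsv [ 13 176 165]
side [317 447  41  33 837] [337.6 466. ] [[357, 462], [344, 479], [322, 479], [317, 473], [340, 447]]
   hsv [ 14 182 167]
```

View pics/zoom0.png

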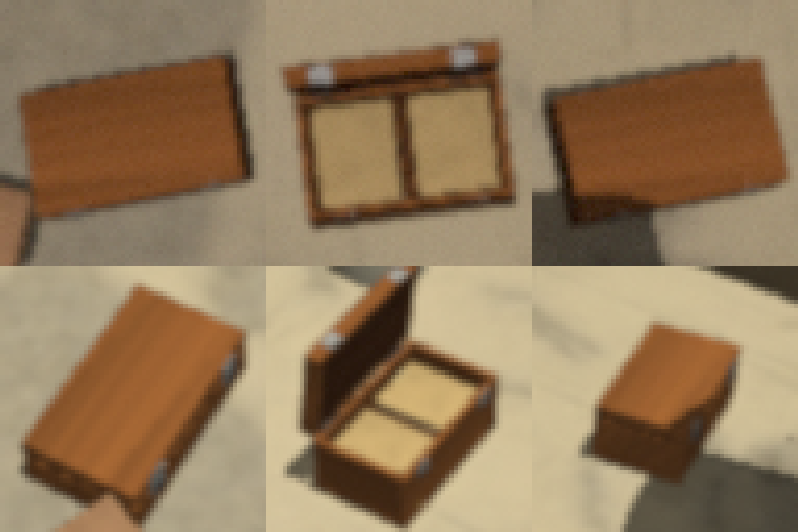

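The left case is the thin one and the right case is the thick one. I'll turn the corners into positions in both views.

```bash
python3 - <<'E'
from h import *
f=266/64
def z2p(o,l): return np.array(o)+np.array(l,float)/f-.5
# order: far(+x) left(+y), far right, near right, near left
top={"thin":((160,269),[(20,95),(229,60),(246,180),(33,215)],30),
"thick":((403,236),[(24,96),(228,60),(253,180),(45,222)],44),
"seat":((272,208),[(37,92),(233,73),(248,202),(45,226)],40)}
side={"thin":((255,324),[(22,180),(140,21),(243,63),(140,232)],30),
"thick":((362,189),[(65,140),(122,57),(208,80),(150,160)],44),
"seat":((282,226),[(51,178),(147,79),(230,108),(140,206)],40)}
for nm in top:
  for n,d in(("top",top),("side",side)):
    o,l,z=d[nm];P=ray(n,z2p(o,l),z)[:,:2]
    L=np.linalg.norm(np.roll(P,-1,0)-P,axis=1)
    ax=(P[0]+P[1]-P[2]-P[3]);ay=(P[0]-P[1]+P[3]-P[2])
    print(nm,n,P.mean(0),"edges",L,"yaw x %.3f y %.3f"%(np.arctan2(ax[1],ax[0]),np.arctan2(-ay[0],ay[1])))
o=(272,208);print("lid top edge @~102",ray("top",z2p(o,[(18,70),(22,86),(232,40),(234,64)]),102))
print("col base",ray("top",(285,169),0),"column rims",ray("side",[(227,258),(265,240)],0))
print("bystanders",ray("top",[(194,174),(368,195),(445,188),(288,330)],0))
E
```

```text
thin top [437.8 225.7] edges [105.   60.  106.   59.7] yaw x 0.133 y 0.133
thin side [438.2 227. ] edges [103.7  57.4 102.9  61.7] yaw x 0.196 y 0.177
thick top [ 487.3 -274.8] edges [101.6  59.8 103.2  62.3] yaw x 0.117 y 0.156
thick side [ 489.6 -277. ] edges [102.5  59.6  98.5  54.9] yaw x 0.228 y 0.145
seat top [549.9 -12.1] edges [ 98.2  65.4 100.9  67.6] yaw x 0.059 y 0.076
seat side [551.6 -11.2] edges [101.1  55.5  97.1  55.1] yaw x 0.195 y 0.085
lid top edge @~102 [[578.7  43.  102. ]
 [570.9  41.3 102. ]
 [589.8 -58.6 102. ]
 [578.1 -59.2 102. ]]
col base [[722.3  29.2   0. ]] column rims [[761.9  87.1   0. ]
 [733.2 -24.   -0. ]]
bystanders [[ 718.2  229.     0. ]
 [ 657.5 -148.9    0. ]
 [ 667.2 -315.2    0. ]
 [ 374.8   30.1    0. ]]
```

```bash
cat >>h.py <<'E'
SEAT=np.array([550.5,-12.0]);PSI=0.078
def fr(c,psi,x,y,z):
    return [c[0]+x*np.cos(psi)-y*np.sin(psi),c[1]+x*np.sin(psi)+y*np.cos(psi),z]
E
python3 - <<'E'
from h import *
rot=[np.pi,0,PSI]
ctrl.gripper_close(40)
ctrl.move_to(fr(SEAT,PSI,75,0,200),rot)
print(ctrl.move_straight(fr(SEAT,PSI,75,0,88),velocity=200,force_limit=15))
for th in np.linspace(1.5,0,11):
    r=48
    x=31-r*np.cos(th)+10*np.sin(th)+12; z=40+r*np.sin(th)+10*np.cos(th)
    if ctrl.move_straight(fr(SEAT,PSI,x,0,z),velocity=80,force_limit=30): print("hit",th,ctrl.state()["wrist_force"]);break
s=ctrl.state();print(s["ee_pos"],s["wrist_force"])
h=ctrl.move_straight(fr(SEAT,PSI,-8,0,44),velocity=20,force_limit=15)
s=ctrl.state();print(h,s["ee_pos"],s["wrist_force"])
ctrl.move_straight(fr(SEAT,PSI,-8,0,150),velocity=200)
ctrl.move_to([480,-200,260],[np.pi,0,PSI]);ctrl.open_gripper()
for n in("top","side"): cv2.imwrite(f"pics/{n}1.png",ctrl.grab_frame(n)[:,:,::-1])
S=cv2.imread("pics/side1.png");T=cv2.imread("pics/top1.png")
c=lambda im,u,v,w=45:cv2.resize(im[v-w:v+w,u-w:u+w],(390,390),interpolation=0)
cv2.imwrite("pics/z1.png",np.hstack([c(T,304,240),c(S,314,258)]))
print(ctrl.state()["time"])
E
```

```text
False
[545.4 -12.4  49.9] [ 0.2  0.5 -0.6]
False [542.5 -12.6  43.9] [ 0.3 -0.1 -0. ]
10.0917
```

View pics/z1.png

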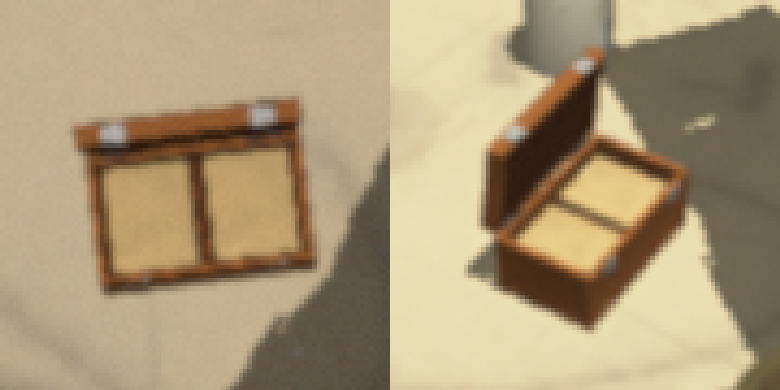

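The lid is unmoved: its free edge is still at about (276..327, 218..224) in the top view, so the finger passed it without contact. I'll triangulate the lid edge from both views and repeat the approach with a check midway.

```bash
python3 - <<'E'
from h import *
# lid free edge, outer-ish corners (zoom 1: scale 390/90, origins top (259,195), side (269,213))
f=390/90
t=np.array([(75,128),(298,99)])/f+[259,195]-.5
s=np.array([(487,150),(600,48)])/f; s[:,0]-=90; s=s+[269,213]-.5
Ps=[]
M=[]
for n in("top","side"):
    K,R,tt=cam(n);M.append(K@np.c_[R,tt])
X=cv2.triangulatePoints(M[0],M[1],t.T,s.T);print((X[:3]/X[3]).T)
rot=[np.pi,0,PSI]
ctrl.gripper_close(40);print("open",ctrl.state()["opening"])
ctrl.move_to(fr(SEAT,PSI,75,0,200),rot)
ctrl.move_straight(fr(SEAT,PSI,75,0,80),velocity=200,force_limit=15)
ims=[ctrl.grab_frame("side")]
for x in(60,50,45,40,30):
    h=ctrl.move_straight(fr(SEAT,PSI,x,0,80),velocity=60,force_limit=20)
    print(x,h,ctrl.state()["wrist_force"])
ims+=[ctrl.grab_frame("side")]
print(ctrl.state()["ee_pos"],ctrl.state()["tool_rot"])
c=lambda im,u,v,w=60:cv2.resize(im[v-w:v+w,u-w:u+w],(390,390),interpolation=0)
cv2.imwrite("pics/z2.png",np.hstack([c(i,314,240) for i in ims])[:,:,::-1])
E
```

```text
[[579.7  43.3 101.9]
 [587.9 -59.2 102.7]]
open 0.003906527452990428
60 False [0.3 0.5 0.5]
50 False [ 0.8 -0.5 -0.3]
45 False [ 0.3 -0.4  0.3]
40 False [ 0.8 -0.3  0.2]
30 False [-0.   0.9 -0.5]
[580.3  -9.7  80.1] [-3.1 -0.   0.1]
```

View pics/z2.png

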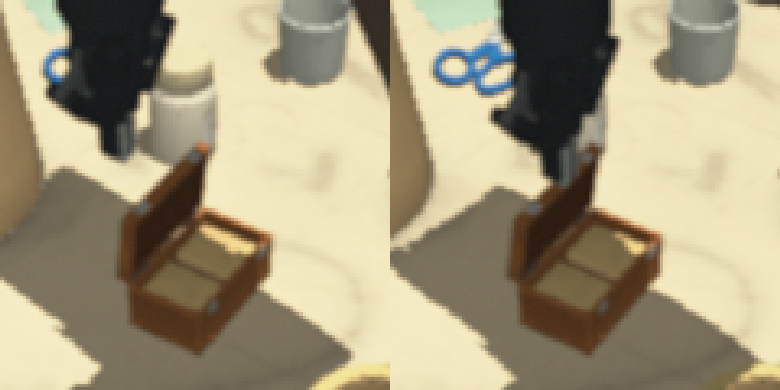

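```bash
python3 - <<'E'
from h import *
print(proj("side",[fr(SEAT,PSI,75,0,80),fr(SEAT,PSI,30,0,80)]))
print(ctrl.state()["ee_pos"])
im=ctrl.grab_frame("top");cv2.imwrite("pics/z3.png",cv2.resize(im[150:300,220:420],(800,600),interpolation=0)[:,:,::-1])
E
```

```text
[[290.3 235.8]
 [305.8 242.4]]
[580.3  -9.7  80.1]
```

View pics/z3.png

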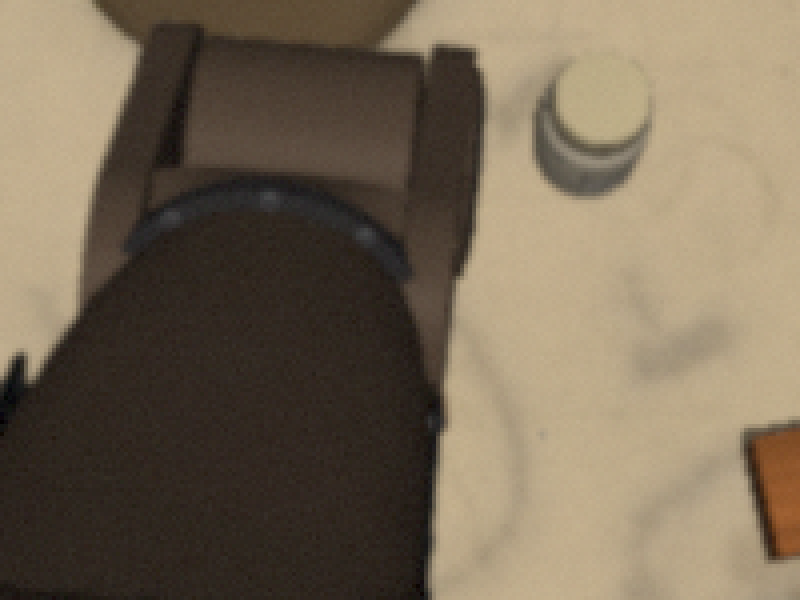

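In the side view the fingertip is about 6.6 px (about 18 mm) above where the reported TCP projects: (290,229) seen against (290,236) expected. That explains the miss, so I'll probe the bench in a clear spot to get the true tip height.

```bash
python3 - <<'E'
from h import *
rot=[np.pi,0,PSI]
ctrl.move_straight(fr(SEAT,PSI,75,0,80),velocity=200)
ctrl.move_straight(fr(SEAT,PSI,75,0,160),velocity=250)
ctrl.move_to([510,-140,45],rot)
im=ctrl.grab_frame("side")
h=ctrl.move_straight([510,-140,-30],velocity=30,force_limit=5)
s=ctrl.state();print(h,s["ee_pos"],s["wrist_force"],s["time"],ctrl.pinch_z,proj("side",[[510,-140,45]]))
ctrl.move_straight([510,-140,60],velocity=250)
cv2.imwrite("pics/z4.png",cv2.resize(im[160:310,250:450],(800,600),interpolation=0)[:,:,::-1])
E
```

```text
True [ 510.  -140.   -22.7] [-0.7  0.5  7.3] 18.0 18.700000000000003 [[360.1 237.2]]
```

The real fingertips sit about 22 mm above the reported TCP. I'll redo the lid with that offset.

```bash
echo 'DZ=-22.3' >>h.py; python3 - <<'E'
from h import *
rot=[np.pi,0,PSI]
ctrl.move_to(fr(SEAT,PSI,78,0,150),rot)
ctrl.move_straight(fr(SEAT,PSI,78,0,88+DZ),velocity=250,force_limit=15)
for th in np.linspace(1.5,0,9):
    x=31-48*np.cos(th)+10*np.sin(th)+12; z=40+48*np.sin(th)+10*np.cos(th)
    h=ctrl.move_straight(fr(SEAT,PSI,x,0,z+DZ),velocity=100,force_limit=25)
    print("%.2f"%th,h,ctrl.state()["wrist_force"])
    if h: break
h=ctrl.move_straight(fr(SEAT,PSI,-8,0,42+DZ),velocity=20,force_limit=8)
s=ctrl.state();print(h,s["ee_pos"],s["wrist_force"])
ctrl.move_straight(fr(SEAT,PSI,-8,0,120),velocity=250)
ctrl.move_to([470,-150,170],[np.pi,0,.14+np.pi/2]);ctrl.open_gripper()
a=[ctrl.grab_frame(n) for n in("top","side")]
for n,i in zip(("top","side"),a): cv2.imwrite(f"pics/{n}2.png",i[:,:,::-1])
c=lambda im,u,v,w=32:cv2.resize(im[v-w:v+w,u-w:u+w],(390,390),interpolation=0)
cv2.imwrite("pics/z5.png",np.hstack([c(a[0],304,240),c(a[1],314,258)])[:,:,::-1])
print(ctrl.state()["time"])
E
```

```text
1.50 False [ 0.  -0.6 -0.6]
1.31 False [-0.5  0.1  0.8]
1.12 False [-0.   0.2  0.3]
0.94 False [ 0.2 -0.5 -0.2]
0.75 False [ 0.5 -0.3 -0.1]
0.56 False [ 0.5  0.  -0.2]
0.38 False [ 0.1  0.4 -0.4]
0.19 False [0.7 0.3 0.7]
0.00 False [ 0.2 -1.   0.4]
True [545.4 -12.4  27.2] [-0.9  0.3  6.7]
25.5333
```

View pics/z5.png

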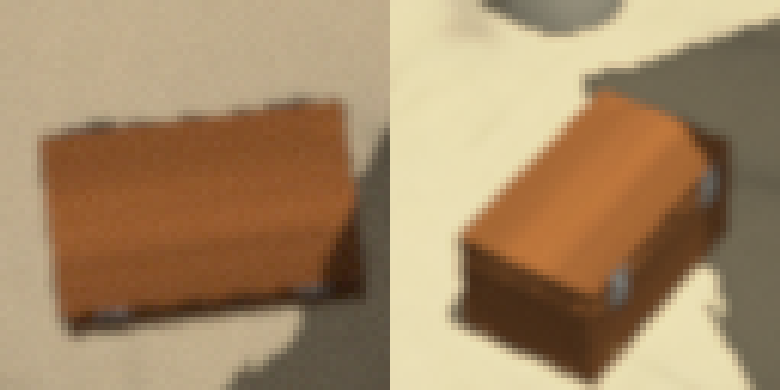

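The lid is flat and shut: contact was at z of about 49.5, and the top-face corners are about (40,135), (344,100), (365,298), (62,318) in the left crop. I'll refine the seat from those corners, then grasp and lift the thick case.

```bash
python3 - <<'E'
from h import *
f=390/64
for n,o,l in(("top",(272,208),[(40,135),(344,100),(365,298),(62,318)]),("side",(282,226),[(72,240),(210,90),(340,138),(203,295)])):
    P=ray(n,np.array(o)+np.array(l)/f-.5,50)[:,:2];L=np.linalg.norm(np.roll(P,-1,0)-P,axis=1)
    ax=(P[0]+P[1]-P[2]-P[3]);ay=(P[0]-P[1]+P[3]-P[2])
    print(n,P.mean(0),L,"%.3f %.3f"%(np.arctan2(ax[1],ax[0]),np.arctan2(-ay[0],ay[1])))
C=np.array([488.3,-275.8]);yaw=.15+np.pi/2
for s in(1,-1): print(s,[None if q is None else np.round(q[5],2) for q in(ctrl.ik([*c,60],[np.pi,0,p+s*np.pi/2]) for c,p in((C,.15),(SEAT,PSI),((438,226),.14)))])
rot=[np.pi,0,yaw]
ctrl.move_to([*C,110],rot)
h=ctrl.move_straight([*C,0+DZ],velocity=120,force_limit=12)
print("down",h,ctrl.state()["ee_pos"])
if not h:
    ctrl.gripper_close(50);s=ctrl.state();print("grip",s["opening"],s["grasp_force"],s["wrist_force"],s["moment"])
    ctrl.move_straight([*C,95+DZ],velocity=100)
    s=ctrl.state();print(s["opening"],s["grasp_force"],s["wrist_force"],s["moment"],s["time"])
    im=ctrl.grab_frame("side");cv2.imwrite("pics/side3.png",im[:,:,::-1]);cv2.imwrite("pics/z6.png",cv2.resize(im[120:270,320:520],(800,600),interpolation=0)[:,:,::-1])
E
```

```text
top [549.8 -11.2] [103.2  67.8 101.4  62.8] 0.084 0.059
side [552.2 -10.8] [103.2  60.  104.2  58.6] 0.122 0.112
1 [np.float64(-0.78), np.float64(-0.22), np.float64(0.2)]
-1 [np.float64(2.36), None, None]
down False [ 488.6 -276.   -21.7]
grip 0.7202038458571857 54.79344606399536 [-1.2  1.   5.8] [0.  0.1 0. ]
0.7207033138974881 55.148229002952576 [-0.6  0.5 -4.9] [ 0. -0. -0.] 28.85
```

View pics/z6.png

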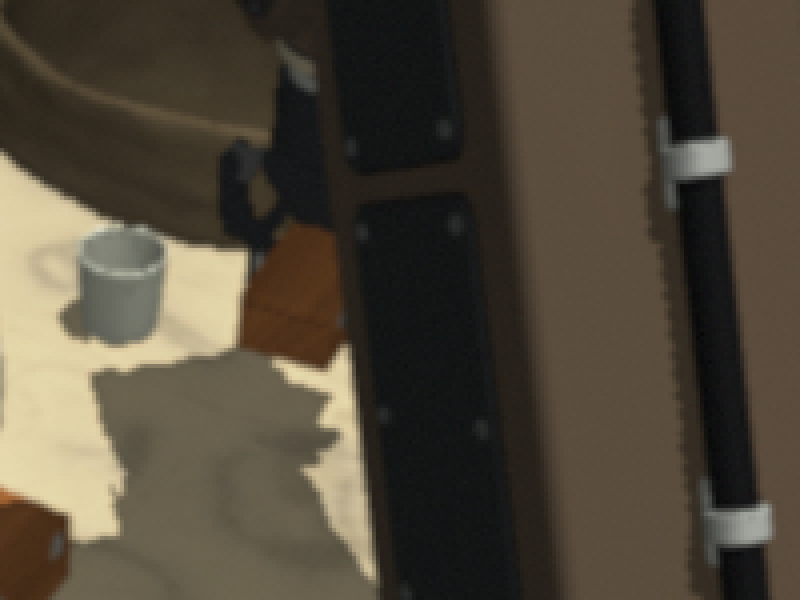

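The thick case is held (61 mm opening, 55 N) and level in the crop, with its end face around (290,300). Now I'll place it.

```bash
sed -i 's/^SEAT.*/SEAT=np.array([550.8,-11.3]);PSI=0.080/' h.py; python3 - <<'E'
from h import *
rot=[np.pi,0,PSI+np.pi/2]
ctrl.move_straight([*SEAT,95+DZ],velocity=170,rot=rot)
ctrl.move_straight([*SEAT,58+DZ],velocity=80)
h=ctrl.move_straight([*SEAT,46+DZ],velocity=15,force_limit=5)
s=ctrl.state();print(h,s["ee_pos"],s["wrist_force"])
ctrl.open_gripper();ctrl.wait(.2)
ctrl.move_straight([*SEAT,150+DZ],velocity=150)
ctrl.move_to([438,150,170],[np.pi,0,.15+np.pi/2])
ctrl.wait(.1)
a=[ctrl.grab_frame(n) for n in("top","side")]
for n,i in zip(("top","side"),a): cv2.imwrite(f"pics/{n}4.png",i[:,:,::-1])
c=lambda im,u,v,w=32:cv2.resize(im[v-w:v+w,u-w:u+w],(390,390),interpolation=0)
cv2.imwrite("pics/z7.png",np.hstack([c(a[0],304,240),c(a[1],314,246)])[:,:,::-1])
print(ctrl.state()["time"])
E
```

```text
True [550.8 -11.3  28.4] [-1.6 -0.2  6.3]
34.225
```

View pics/z7.png

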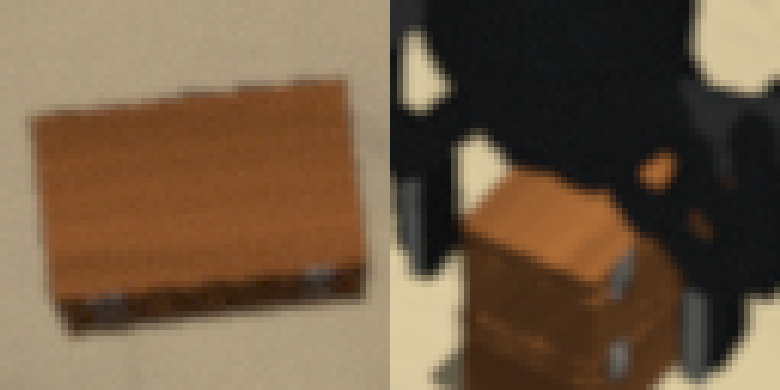

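The thick case sits flush on the lid: its top face is (32,118), (347,82), (363,265), (52,298) in the left crop. I'll check those numbers and pick up the thin case.

```bash
python3 - <<'E'
from h import *
P=ray("top",np.array((272,208))+np.array([(32,118),(347,82),(363,265),(52,298)])/(390/64)-.5,94)[:,:2]
L=np.linalg.norm(np.roll(P,-1,0)-P,axis=1);ay=(P[0]-P[1]+P[3]-P[2])
print(P.mean(0),L,np.arctan2(-ay[0],ay[1]))
C=np.array([438,226.3]);rot=[np.pi,0,.145+np.pi/2]
ctrl.move_to([*C,90],rot)
h=ctrl.move_straight([*C,-2+DZ],velocity=100,force_limit=12)
print("down",h,ctrl.state()["ee_pos"])
if not h:
    ctrl.gripper_close(50);s=ctrl.state();print("grip",s["opening"],s["grasp_force"],s["wrist_force"])
    ctrl.move_straight([*C,140+DZ],velocity=120)
    s=ctrl.state();print(s["opening"],s["grasp_force"],s["wrist_force"],s["moment"],s["time"])
E
```

```text
[549.6 -11.5] [103.   60.3 100.6  59.5] 0.0783264325120009
down False [438.3 226.4 -23.8]
grip 0.7185241892256778 54.224828481674194 [ 0.3 -0.2  7.6]
0.7173050211013212 54.68016743659973 [ 0.2  0.8 -1.5] [ 0. -0.  0.] 37.7167
```

```bash
python3 - <<'E'
from h import *
rot=[np.pi,0,PSI+np.pi/2]
ctrl.move_straight([*SEAT,140+DZ],velocity=150,rot=rot)
ctrl.move_straight([*SEAT,101+DZ],velocity=60)
h=ctrl.move_straight([*SEAT,88+DZ],velocity=15,force_limit=5)
s=ctrl.state();print(h,s["ee_pos"],s["wrist_force"])
ctrl.open_gripper();ctrl.wait(.2)
ctrl.move_straight([*SEAT,200+DZ],velocity=150)
ctrl.move_to([430,-250,250],rot);ctrl.wait(.2)
a=[ctrl.grab_frame(n) for n in("top","side")]
c=lambda im,u,v,w=36:cv2.resize(im[v-w:v+w,u-w:u+w],(390,390),interpolation=0)
cv2.imwrite("pics/z8.png",np.hstack([c(a[0],304,240),c(a[1],314,246)])[:,:,::-1])
print(ctrl.state()["time"])
E
```

```text
True [550.9 -11.3  70.3] [-1.9  0.4  7.8]
43.8333
```

View pics/z8.png

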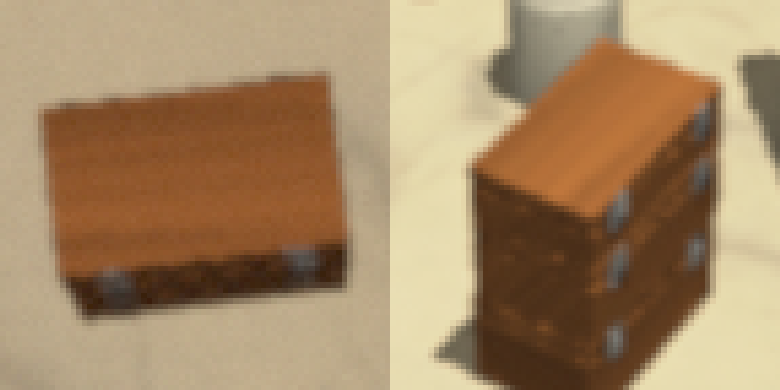

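The side crop shows a straight, flush column, with edges continuous down x≈475, 600 and 715. I'll do a last numeric check, then hand in.

```bash
python3 - <<'E'
from h import *
P=ray("top",np.array((268,204))+np.array([(40,112),(328,75),(347,245),(62,276)])/(390/72)-.5,124)[:,:2]
ay=(P[0]-P[1]+P[3]-P[2]);m=P.mean(0);print(m,np.arctan2(-ay[0],ay[1]))
if np.abs(m-[549.6,-11.5]).max()<5: print(ctrl.close_job())
E
```

```text
[549.4 -11.2] 0.08683846702470936
the job is handed in; nothing more can be done
None
```

The lid is shut and the thick case, then the thin case, are stacked flush on it (centres within about 1 mm in the top view); the job was handed in at about 44 s, verdict not shown, after a first lid attempt missed because the fingertips sit 22 mm above the reported TCP.

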